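# Let the car trolley down the loading slide on its ratchet winch

### The arm

A 7-joint arm with a two-finger parallel gripper is mounted at the origin on the work surface. World frame = base frame: x ahead of the robot, y to its left, z up, the work surface at z = 0. Lengths are in m, angles in rad, forces in N, time in s.
With the tool pointing down it reaches from about 0.4 to 0.85 m from the base axis. Payload 10.4 kg.
Tool frame: the origin (TCP) lies midway between the tips of the shut fingers; the grasp point (between the pads) lies 19 mm behind it; z points along the fingers, x is the direction in which the jaws open and shut, and the axes are right-handed (so a half turn about z gives the same grasp; the last joint's range is limited). The gripper opens to 85 mm and grips with 20 to 120 N. Pads are 22 mm wide; open, the fingers measure 114 mm over their backs; the gripper's body (76 mm by 85 mm) begins 54 mm behind the grasp point. The pads swing forward as they close: fully open they stand 13 mm farther back than shut.
Start: joints at [1.228, 0.332, -0.065, 1.46, 0.022, 1.35, -0.088], TCP at [0.197, -0.593, 0.231] pointing down, gripper open.
Joint ranges: [-2.6, 2.6], [-0.5, 2.12], [-1.47, 1.34], [0.16, 2.42], [-1.27, 4.41], [0.06, 2.06], [-2.6, 2.6]. Speed limits (rad/s): [2.22, 2.22, 2.79, 2.79, 3.14, 3.14, 3.14].

### API

Orientations are given as a unit quaternion [x, y, z, w].
In Python, from workcell import manip, cams gives the robot as it stands.
- The arm moves only by the tool move_arm, never from a script. Its argument "moves" is a list of rows, each a list of 7 numbers: the turn, a rotation vector about the tool's x, y, z in degrees, then the shift along the tool's x, y, z in m, then the finger opening in m, from 0 to 0.0854. A call has 1 to 10 rows; each row is the pose to reach, as a shift and turn from the pose commanded when the call began, along the tool's axes at that moment; what a row does not reach only later rows make up. A row lasts 1/10 s, in which the tool goes at most 50 mm and 8.59 degrees, less where a joint would pass 70% of its speed; a pose out of reach is approached as far as the arm can. A call with a gripper value outside its range is refused whole. The fingers move at their own pace and stop on an object; "grip_force" is the grip in N (left out, the last holds). Time passes only in rows, so rows that repeat a pose let the fingers close. It gives the time, the measured TCP pose, the force and the opening at its end, in the units of the state.
- manip.get_obs(): the state, without advancing time (a new reading comes with each control period).
- cams.camera(name): name is "scene" or "top"; returns the picture (480x640x3 uint8, red, green, blue); there is no depth.
- cams.camera_params(name): a dict with "fx", "fy", "cx", "cy" (pixels), "dist_coeffs" ([k1, k2, p1, p2, k3] as OpenCV has them; the pictures are not rectified), "xyz" and "rotation" of the camera in the world. Camera axes: x right, y up, looking along -z (the intrinsics and any distortion apply to the point x, -y, -z); pixel columns grow to the right and rows downward; lengths in m; the calibration is good to about 2 mm. A picture is of the moment at which its call begins. camera_params takes no time and is no camera call.
- manip.hand_in(): hands the job in, once; it reports no verdict.
The state is a dict: "clock": time; "joint_pos": joint angles; "joint_velocities": joint speeds; "tau": joint torques, N m; "position": TCP position; "ee_rot": TCP orientation; "ft_force": force on the tool from outside, world axes, zero at the start; "torque": the same for the moment, N m; "grip_width": opening from 0.0 (shut) to 1.0 (fully open).
Only numpy, scipy, OpenCV 4.12 (cv2) and the standard library are available. Lean on these libraries where they do the work, as an engineer would, in place of code of your own. Each camera call takes 0.05 s, during which the arm holds its last target. There are 200 camera calls.

### The job

The chrome racing car stands on the blue trolley at the head of the aluminium slide, held by the winch. Push the orange release lever all the way down (not hard), then take the crank by its black handle, wind up a touch so that the loaded pawl springs clear, and let the crank turn back slowly under the load, the trolley always well under 10 cm a second, until the trolley rests gently on the black buffer stud of the orange bumper block, without driving it in; only when its weight is on the stud let go. Do it all on the lever and crank, never touching trolley or car, keep the car on the trolley, leave the lever down, and do not disturb the other things on the table.

Things in the scene. Friction and masses are not known exactly. Their poses are not given: they have to be found in the camera images.
- winch: The whole fixed unit: green winch housing (140 along x, 180 along y, 110 mm high), slide and track piece. Origin on the table under the crank's axis; +x points down the slide, +y to the left when looking down the slide, z up. It can stand turned about z.
- crank_axis (a point): Point on the crank's upright axis, at half the height of the handle (196.5 mm above the table). Below it: red crank arm (20 wide, top at 172 mm above the table, reaching 75 mm from the axis) and a steel ratchet wheel of 104 mm diameter just above the housing.
- handle (a point): Centre of the black handle on the crank: an upright cylinder, 20 mm diameter, 45 mm tall (174 to 219 mm above the table), 65 mm from the crank's axis, spinning freely on its pin, so that it can be held from above without turning the hand.
- crank (a joint): Crank angle, rad; 0 at the start, growing as the crank turns back (clockwise seen from above) and the trolley goes down; wound up it is negative (stop at -0.7). 1 rad = 32 mm of trolley travel. The load pulls the handle clockwise with 5 to 10 N; without pawl or hand it runs away.
- pad (a point): Middle of the top face of the orange release lever's pad (28 x 28 mm), on the winch's -y side, 143 mm from the crank's axis, 151 mm above the table at the start. Pushed straight down it swings about a level pin 65 mm nearer the crank's axis and sinks about 28 mm to a hard stop; it resists with 3 to 5 N on the way and stays where it is left.
- lever (a joint): Release lever angle, rad: 0 up (pawl in), 0.45 fully down at its stop.
- nose (a joint): Angle of the brass pawl nose against the lever, rad. Nose and lever share one pin with a spring between: near 0 the nose follows the lever; about -0.4 with the lever down means that the nose is still trapped in the loaded ratchet tooth. Winding the crank up by about 2 to 5 mm at the handle frees it, and it springs up, back to about -0.05, clear of the wheel.
- trolley (a joint): Travel of the trolley down the slide, m: 0 at the start, positive downhill; stop of the uphill end at -0.022.
- foot (a point): Middle of the downhill end face of the trolley's steel sole plate (70 wide, 12 mm thick), the face that meets the buffer stud of the bumper. The slide falls at 30 degrees towards the winch's +x. The trolley (126 x 78 mm blue deck, geared to the crank) weighs 2.4 to 3.6 kg.
- bumper: Orange block on the slide (30 along the slide, 80 wide, 22 mm high). Origin: middle of its uphill face, 90 to 115 mm downhill of the foot. From it a black rubber stud (14 mm diameter) sticks out 3 to 19 mm, length not measured, on which the foot comes to rest; the crank's pull then dies within about 2 mm of handle travel. The trolley leans on it with 12 to 18 N; never press it with over 45 N.
- deck (a point): Middle of the top face of the trolley's blue deck, which has a low lip round it.
- car_mid (a point): Centre of the chrome racing car, 104 x 46 x 27 mm, 90 g, standing loose on the deck; the point is 12 mm above its underside.
- red_car_mid (a point): Centre of a red racing car, 104 x 46 x 27 mm, on the table; leave alone.
- lorry_mid (a point): Centre of the yellow plastic transporter lorry, 250 x 72 x 75 mm; leave alone.
- figure_mid (a point): Centre of the blue tin pit crew figure base, 60 mm diameter, 30 mm high; leave alone.
- oil_mid (a point): Centre of a small amber oil bottle, 40 mm diameter, 75 mm tall; leave alone.
- jar_mid (a point): Centre of a clear jar with red cap, 60 mm diameter, 60 mm tall; leave alone.
- driver_grip (a point): Handle of a screwdriver lying on the table, 160 mm long; leave alone.
- throttle_mid (a point): Centre of a black hand throttle, 110 x 34 x 40 mm; leave alone.

How it is judged:
By the outcome, as a careful person would: the job done as asked, in the order asked, and still so for the second after the job is handed in, with the robot touching nothing.
It also fails if it takes over 61 s, if anything falls off the work surface, if the arm or the gripper's body presses on something with over 40 N, if the wrist force passes 120 N, or if a joint passes its speed limit or range.

## Working session

There is one attempt and no reset: what is moved stays moved. The work goes in short steps, Python scripts to look and compute and a tool call to move; the robot and the scene stay as the last step left them, time stands still between calls to the robot, and variables do not carry over. Pictures are saved under pics/ and viewed, about 8 in all and at most 12, crops included, and the job is handed in when it is done.

Besides the shell and the picture viewer there is one more tool, called as name(argument=value, ...), one argument or row to a line, values as JSON. move_arm: Moves the arm, as the interface text tells. Its arguments: {"type":"object","properties":{"moves":{"type":"array","items":{"type":"array","items":{"type":"number"}}},"grip_force":{"type":"number"}},"required":["moves"]}

```bash
mkdir -p pics; ls; python3 - <<'E'
from workcell import manip, cams
import cv2
o=manip.get_obs()
for k,v in o.items(): print(k,v)
for n in("scene","top"):
    cv2.imwrite(f"pics/{n}0.png",cams.camera(n)[:,:,::-1]); print(n,cams.camera_params(n))
E
```

```text
pics
clock 0.0
joint_pos [ 1.22838048  0.33285231 -0.06469504  1.46095171  0.02158619  1.34992087
 -0.08850783]
joint_velocities [-0.0014866   0.00058384 -0.00047142  0.00073606  0.00104847  0.00090222
 -0.00060288]
tau [ 1.33287335e-04 -6.25439501e+01  4.91973257e-02 -3.91594148e+01
  1.62901398e-02  9.98156233e-03  2.27847846e-05]
position [ 0.19636848 -0.59294192  0.23052318]
ee_rot [ 8.10677630e-01 -5.85492326e-01 -5.98775590e-04 -3.97443462e-04]
ft_force [-0.11237752  0.00823204 -0.49741811]
torque [ 0.05814112  0.04758666 -0.00173137]
grip_width 0.9997724646571233
scene {'fx': 548.6230895699393, 'fy': 548.6230895699393, 'cx': 315.70791023932776, 'cy': 233.71794343117912, 'dist_coeffs': array([-0.08982259,  0.        ,  0.        ,  0.        ,  0.        ]), 'xyz': array([ 1.13958768, -0.92404228,  1.52692406]), 'rotation': array([0.31972751, 0.08916246, 0.24490494, 0.91095881])}
top {'fx': 548.3059626161427, 'fy': 548.3059626161427, 'cx': 313.39999893970634, 'cy': 241.73100871675896, 'dist_coeffs': array([-0.00693886,  0.        ,  0.        ,  0.        ,  0.        ]), 'xyz': array([0.34075482, 0.04763708, 1.57540466]), 'rotation': array([-0.04588473,  0.05085496,  0.70879609, -0.7020801 ])}
```

View pics/scene0.png

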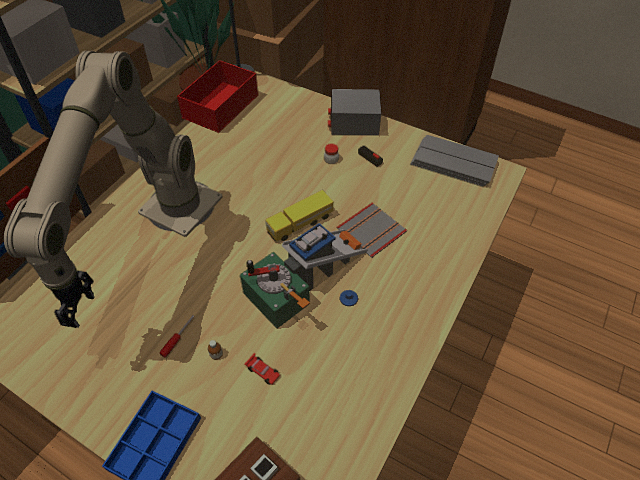

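View pics/top0.png

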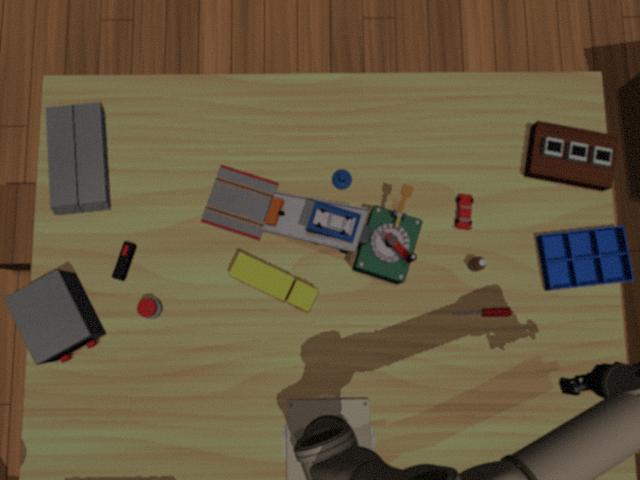

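The scene view shows the winch at about (278,285), the slide running up-right and the lever at (295,297). In the top view the crank axis is near (390,242), the handle near (410,256) and the lever pad near (406,190). I'll enlarge both.

```bash
cat > h.py <<'E'
import numpy as np, cv2
from workcell import manip, cams
from scipy.spatial.transform import Rotation as R
def ray(n,uv):
    p=cams.camera_params(n);K=np.array([[p['fx'],0,p['cx']],[0,p['fy'],p['cy']],[0,0,1]])
    x,y=cv2.undistortPoints(np.array([[uv]],float),K,p['dist_coeffs'])[0,0]
    return np.array(p['xyz']),R.from_quat(p['rotation']).apply([x,-y,-1])
def at(n,uv,z):
    o,d=ray(n,uv);return o+d*(z-o[2])/d[2]
def proj(n,P):
    p=cams.camera_params(n);K=np.array([[p['fx'],0,p['cx']],[0,p['fy'],p['cy']],[0,0,1]])
    q=R.from_quat(p['rotation']).inv().apply(np.atleast_2d(P)-p['xyz'])*[1,-1,-1]
    return cv2.projectPoints(q,np.zeros(3),np.zeros(3),K,p['dist_coeffs'])[0][:,0]
def crop(n,u,v,w,h,s,f,im=None):
    im=cams.camera(n)[:,:,::-1] if im is None else im
    c=cv2.resize(im[v:v+h,u:u+w],None,fx=s,fy=s,interpolation=cv2.INTER_CUBIC)
    for i in range(0,w,20): cv2.putText(c,str(u+i),(i*s,8),0,.3,(0,255,255),1); cv2.line(c,(i*s,10),(i*s,16),(0,255,255),1)
    for i in range(0,h,20): cv2.putText(c,str(v+i),(0,i*s+4),0,.3,(0,255,255),1); cv2.line(c,(20,i*s),(26,i*s),(0,255,255),1)
    cv2.imwrite(f,c)
E
python3 - <<'E'
from h import *
a=cv2.imread('pics/top0.png');b=cv2.imread('pics/scene0.png')
crop('top',260,170,180,120,4,'pics/t1.png',a)
crop('scene',230,210,160,130,4,'pics/s1.png',b)
E
```

```text
(no output)
```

View pics/t1.png

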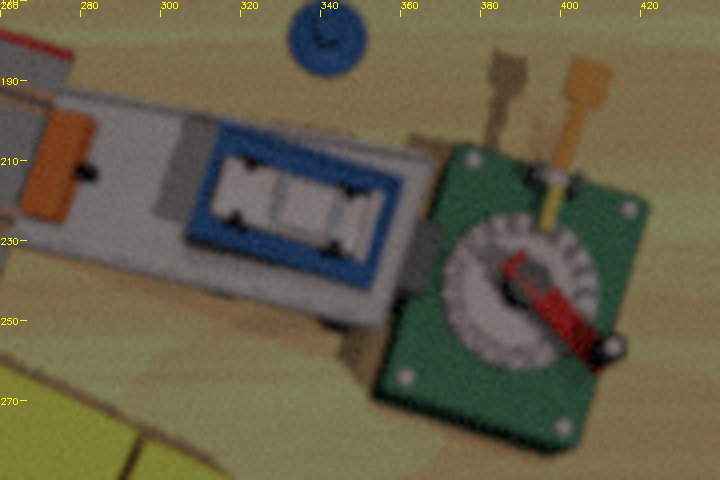

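View pics/s1.png

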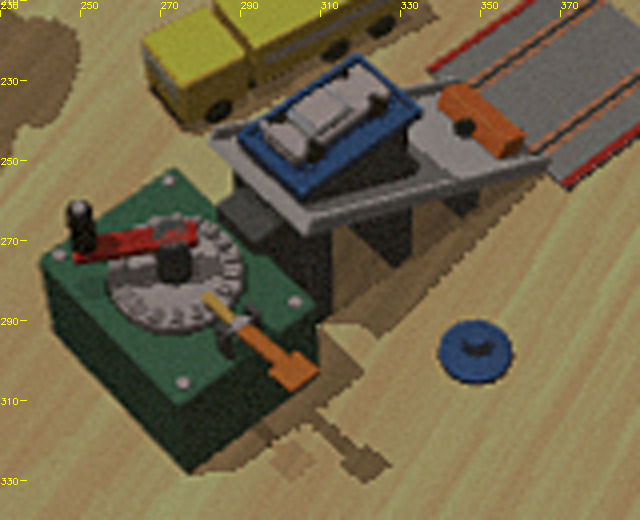

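Top crop: pad centre about (407,190.5), handle top (413.2,256.5), wheel centre (390.2,242.5). Housing top corners are (377,205.7), (422,221), (403.8,282) and (353.7,269). Scene crop: handle top (249.9,261.4), pad (303.2,302.5).

```bash
python3 - <<'E'
from h import *
np.set_printoptions(precision=4,suppress=True)
print('pad',at('top',(407,190.5),.151),at('scene',(303.2,302.5),.151))
print('hand',at('top',(413.2,256.5),.219),at('scene',(249.9,261.4),.219))
c=[at('top',q,.11)[:2] for q in [(377,205.7),(422,221),(403.8,282),(353.7,269)]]
print('corn',c,[np.linalg.norm(c[i]-c[i-1]) for i in range(4)])
print('wheel',at('top',(390.2,242.5),.125))
print('screws mean',at('top',np.mean([(378.5,209.7),(417.3,222.3),(401,276.5),(361.5,264)],0),.112))
# lever dir winch -y ; fit
from scipy.optimize import least_squares
def mod(p):
    a=p[2];ex=np.array([np.cos(a),np.sin(a)]);ey=np.array([-ex[1],ex[0]]);o=p[:2]
    P=lambda x,y,z:np.r_[o+x*ex+y*ey,z]
    hh=p[3];
    pts={'pad':P(p[4],-.143,.151),'hand':P(.065*np.cos(hh),.065*np.sin(hh),.219),'wheel':P(0,0,.13)}
    return pts
obs={'top':{'pad':(407,190.5),'hand':(413.2,256.5),'wheel':(390.2,242.5)},'scene':{'pad':(303.2,302.5),'hand':(249.9,261.4)}}
def res(p):
    m=mod(p);r=[]
    for n in obs:
        for k in obs[n]: r+=list(proj(n,m[k])[0]-obs[n][k])
    return r
s=least_squares(res,[.55,-.15,1.3,3,0]);print(s.x,np.round(res(s.x),1))
for k,v in mod(s.x).items():print(k,v)
o=manip.get_obs();print(R.from_quat(o['ee_rot']).as_matrix())
E
```

```text
pad [ 0.6723 -0.2137  0.151 ] [ 0.6747 -0.2145  0.151 ]
hand [ 0.4882 -0.2111  0.219 ] [ 0.489  -0.2072  0.219 ]
corn [array([ 0.6401, -0.138 ]), array([ 0.5968, -0.2592]), array([ 0.4317, -0.2044]), array([ 0.4678, -0.071 ])] [np.float64(0.18487042918233224), np.float64(0.12878132598039663), np.float64(0.17394560673238552), np.float64(0.138168432189107)]
wheel [ 0.5366 -0.1688  0.125 ]
screws mean [ 0.5367 -0.169   0.112 ]
[ 0.537  -0.1672  1.1119  2.7513  0.0184] [ 0.1 -0.4 -0.4  0.  -0.3 -0.4 -0.3 -0.3 -0.8  0.6]
pad [ 0.6733 -0.214   0.151 ]
hand [ 0.4882 -0.2101  0.219 ]
wheel [ 0.537  -0.1672  0.13  ]
[[ 0.3144 -0.9493 -0.0004]
 [-0.9493 -0.3144  0.0012]
 [-0.0013  0.     -1.    ]]
```

move_arm(
  moves=[
    [0,0,0,-0.007,-0.019,-0.005,0.04],
    [0,0,0,-0.021,-0.056,-0.01,0],
    [0,0,0,-0.037,-0.099,-0.01,0],
    [0,0,0,-0.053,-0.142,-0.01,0],
    [0,0,0,-0.07,-0.188,-0.01,0],
    [0,0,0,-0.087,-0.234,-0.01,0],
    [0,0,0,-0.104,-0.28,-0.01,0],
    [0,0,0,-0.121,-0.326,-0.01,0],
    [0,0,0,-0.138,-0.372,-0.01,0],
    [0,0,0,-0.155,-0.418,-0.01,0],
  ],
  grip_force=40,
)

```text
clock: 1.1
position: [0.5457, -0.3133, 0.2411]
ee_rot: [0.811, -0.586, -0.0, 0.0]
ft_force: [0.7, -1.4, 0.2]
grip_width: 0.001
```

move_arm(
  moves=[
    [0,0,0,-0.017,-0.045,0,0],
    [0,0,0,-0.032,-0.086,0.01,0],
    [0,0,0,-0.044,-0.119,0.02,0],
    [0,0,0,-0.052,-0.14,0.03,0],
    [0,0,0,-0.0565,-0.151,0.035,0],
    [0,0,0,-0.0565,-0.151,0.04,0],
    [0,0,0,-0.0565,-0.151,0.04,0],
    [0,0,0,-0.0565,-0.151,0.04,0],
  ],
)

```text
clock: 1.9
position: [0.6693, -0.2156, 0.2019]
ee_rot: [0.81, -0.586, 0.0, 0.0]
ft_force: [-1.5, -0.7, 0.3]
grip_width: -0.002
```

move_arm(
  moves=[
    [0,0,0,-0.002,-0.002,0.015,0],
    [0,0,0,-0.002,-0.002,0.03,0],
    [0,0,0,-0.002,-0.002,0.04,0],
    [0,0,0,-0.002,-0.002,0.046,0],
    [0,0,0,-0.002,-0.002,0.049,0],
    [0,0,0,-0.002,-0.002,0.052,0],
    [0,0,0,-0.002,-0.002,0.055,0],
    [0,0,0,-0.002,-0.002,0.058,0],
  ],
)

```text
clock: 2.7
position: [0.6722, -0.2116, 0.144]
ee_rot: [0.811, -0.586, 0.001, -0.0]
ft_force: [1.2, -1.7, 2.9]
grip_width: -0.001
```

```bash
python3 - <<'E'
from h import *
print(manip.get_obs()['ft_force'])
a=cams.camera('top')[:,:,::-1];b=cams.camera('scene')[:,:,::-1]
c=[cv2.resize(i[v:v+h,u:u+w],(400,400),interpolation=cv2.INTER_CUBIC) for i,u,v,w,h in ((a,350,160,100,100),(b,240,230,100,100))]
cv2.imwrite('pics/p2.png',np.hstack(c))
E
```

```text
[ 1.23123621 -1.69095125  2.90422041]
```

View pics/p2.png

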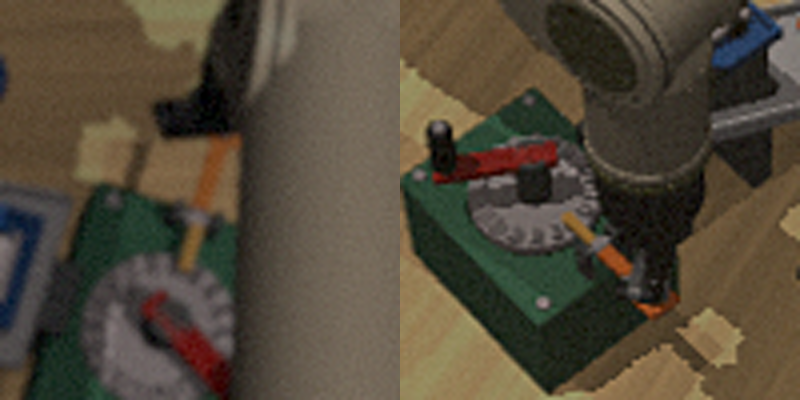

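The fingertips rest on the orange pad at about crop (650,298), with 2.9 N. I'll press on.

move_arm(
  moves=[
    [0,0,0,0,0,0.003,0],
    [0,0,0,0,0,0.006,0],
    [0,0,0,0,0,0.009,0],
    [0,0,0,0,0,0.012,0],
    [0,0,0,0,0,0.014,0],
    [0,0,0,0,0,0.016,0],
    [0,0,0,0,0,0.017,0],
    [0,0,0,0,0,0.018,0],
  ],
)

```text
clock: 3.6
position: [0.6713, -0.211, 0.1251]
ee_rot: [0.811, -0.585, -0.0, 0.0]
ft_force: [2.0, -0.7, 4.2]
grip_width: -0.001
```

move_arm(
  moves=[
    [0,0,0,0,0,0.001,0],
    [0,0,0,0,0,0.002,0],
    [0,0,0,0,0,0.002,0],
  ],
)

```text
clock: 3.9
position: [0.6713, -0.2111, 0.1241]
ee_rot: [0.811, -0.586, -0.0, 0.0]
ft_force: [-0.8, -0.3, 8.9]
grip_width: -0.0
```

move_arm(
  moves=[
    [0,0,0,0,0,0.001,0],
    [0,0,0,0,0,0.001,0],
    [0,0,0,0,0,0.001,0],
  ],
)

```text
clock: 4.2
position: [0.6715, -0.2111, 0.1238]
ee_rot: [0.811, -0.586, 0.0, -0.0]
ft_force: [-2.2, -0.2, 13.1]
grip_width: -0.001
```

move_arm(
  moves=[
    [0,0,0,0,0,-0.02,0],
    [0,0,0,0,0,-0.055,0],
    [0,0,0,0,0,-0.095,0.02],
    [0,0,0,-0.005,0.015,-0.12,0.04],
    [0,0,0,-0.018,0.052,-0.135,0.06],
    [0,0,0,-0.033,0.098,-0.14,0.06],
    [0,0,0,-0.047,0.138,-0.14,0.06],
    [0,0,0,-0.0555,0.164,-0.14,0.06],
    [0,0,0,-0.0585,0.173,-0.14,0.06],
    [0,0,0,-0.0585,0.173,-0.14,0.06],
  ],
)

```text
clock: 5.2
position: [0.4877, -0.2101, 0.2622]
ee_rot: [0.81, -0.586, -0.0, 0.0]
ft_force: [-1.3, -0.5, 0.4]
grip_width: 0.705
```

```bash
python3 - <<'E'
from h import *
o=manip.get_obs();print(o['position'],o['grip_width'],o['joint_pos'])
a=cams.camera('top')[:,:,::-1];b=cams.camera('scene')[:,:,::-1]
c=[cv2.resize(i[v:v+h,u:u+w],(400,400),interpolation=cv2.INTER_CUBIC) for i,u,v,w,h in ((a,350,160,120,120),(b,220,220,100,100))]
cv2.imwrite('pics/p3.png',np.hstack(c))
E
```

```text
[ 0.48767307 -0.21008729  0.26216456] 0.7045304930713022 [ 0.64416115  0.13101982 -0.3538497   1.64646809  0.0466486   1.37334636
 -0.96807229]
```

View pics/p3.png

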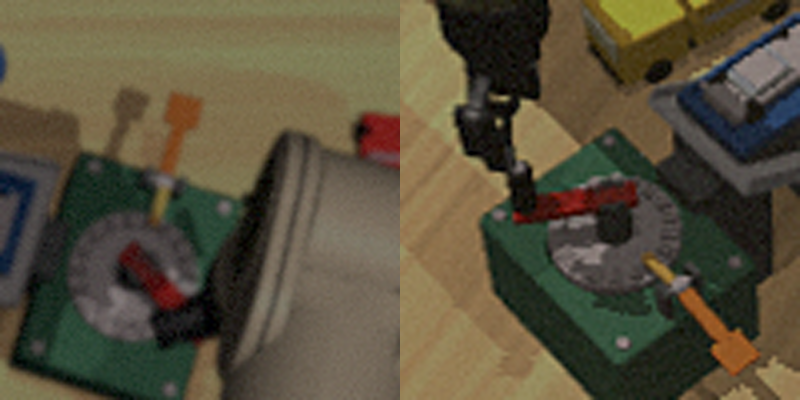

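The lever is down; the gripper is over the black handle, which shows at about crop (521,190). Now I'll descend with the fingers open to 60 mm.

move_arm(
  moves=[
    [0,0,0,0,0,0.015,0.06],
    [0,0,0,0,0,0.03,0.06],
    [0,0,0,0,0,0.045,0.06],
    [0,0,0,0,0,0.06,0.06],
    [0,0,0,0,0,0.07,0.06],
    [0,0,0,0,0,0.078,0.06],
    [0,0,0,0,0,0.08,0.06],
    [0,0,0,0,0,0.08,0.06],
  ],
)

```text
clock: 6.1
position: [0.489, -0.2099, 0.1823]
ee_rot: [0.811, -0.585, -0.0, -0.0]
ft_force: [0.6, -0.4, 0.2]
grip_width: 0.7
```

move_arm(
  moves=[
    [0,0,0,0,0,0,0.04],
    [0,0,0,0,0,0,0.03],
    [0,0,0,0,0,0,0.024],
    [0,0,0,0,0,0,0.018],
    [0,0,0,0,0,0,0.01],
    [0,0,0,0,0,0,0.005],
    [0,0,0,0,0,0,0],
    [0,0,0,0,0,0,0],
  ],
  grip_force=50,
)

```text
clock: 6.9
position: [0.489, -0.2101, 0.1828]
ee_rot: [0.811, -0.586, 0.0, -0.0]
ft_force: [-1.6, 1.1, 6.1]
grip_width: 0.219
```

move_arm(
  moves=[
    [0,0,0,0.001,-0.0005,0,0],
    [0,0,0,0.002,-0.001,0,0],
    [0,0,0,0.003,-0.0013,0,0],
    [0,0,0,0.004,-0.0017,0,0],
    [0,0,0,0.005,-0.0021,0,0],
    [0,0,0,0.006,-0.0026,0,0],
    [0,0,0,0.006,-0.0026,0,0],
    [0,0,0,0.006,-0.0026,0,0],
  ],
)

```text
clock: 7.7
position: [0.4929, -0.2142, 0.1827]
ee_rot: [0.811, -0.585, -0.001, -0.0]
ft_force: [-5.5, 4.2, 8.3]
grip_width: 0.22
```

```bash
python3 - <<'E'
from h import *
o=manip.get_obs();p=o['position'];print(p,o['ft_force'],np.hypot(*(p[:2]-[.537,-.1675])),np.degrees(np.arctan2(p[1]+.1675,p[0]-.537)))
a=cams.camera('top')[:,:,::-1];b=cams.camera('scene')[:,:,::-1]
cv2.imwrite('pics/f4t.png',a);cv2.imwrite('pics/f4s.png',b)
c=[cv2.resize(i[v:v+h,u:u+w],(400,400),interpolation=cv2.INTER_CUBIC) for i,u,v,w,h in ((a,360,190,80,80),(b,240,250,80,80))]
cv2.imwrite('pics/p4.png',np.hstack(c))
E
```

```text
[ 0.49287296 -0.21424022  0.18269911] [-5.54296684  4.1917108   8.32533645] 0.0642794233142486 -133.35273274038113
```

View pics/p4.png

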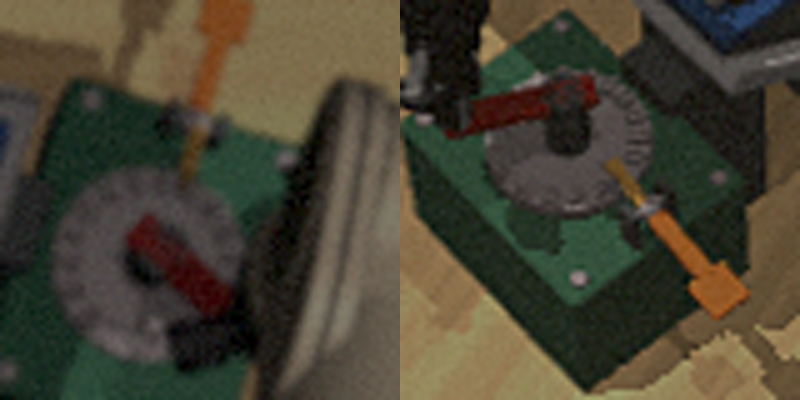

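The nose rides clear of the wheel at about crop (625,175) and the hand carries about 7 N tangentially, so the pawl seems free. Next I'll compute the arc.

```bash
python3 - <<'E'
from h import *
M=R.from_quat(manip.get_obs()['ee_rot']).as_matrix()
P=lambda a:np.array([.065*np.cos(np.radians(a)),.065*np.sin(np.radians(a)),0])
t=226.6
for k in range(4):
    print(f'call {k} from {t:.1f}')
    print([[round(float(v),4) for v in (M.T@(P(t-3*i)-P(t)))[:2]] for i in range(1,11)]); t-=30
E
```

```text
call 0 from 226.6
[[-0.003, 0.0015], [-0.0062, 0.0029], [-0.0093, 0.0041], [-0.0126, 0.0051], [-0.0159, 0.006], [-0.0192, 0.0067], [-0.0226, 0.0072], [-0.0259, 0.0076], [-0.0293, 0.0077], [-0.0328, 0.0077]]
call 1 from 196.6
[[-0.0034, -0.0002], [-0.0068, -0.0006], [-0.0101, -0.0011], [-0.0135, -0.0018], [-0.0167, -0.0027], [-0.02, -0.0038], [-0.0232, -0.005], [-0.0263, -0.0064], [-0.0293, -0.008], [-0.0322, -0.0097]]
call 2 from 166.6
[[-0.0028, -0.0019], [-0.0056, -0.0039], [-0.0082, -0.006], [-0.0107, -0.0083], [-0.0131, -0.0107], [-0.0154, -0.0133], [-0.0175, -0.0159], [-0.0195, -0.0187], [-0.0214, -0.0216], [-0.0231, -0.0245]]
call 3 from 136.6
[[-0.0015, -0.003], [-0.0029, -0.0062], [-0.0041, -0.0093], [-0.0051, -0.0126], [-0.006, -0.0159], [-0.0067, -0.0192], [-0.0072, -0.0226], [-0.0076, -0.0259], [-0.0077, -0.0293], [-0.0077, -0.0328]]
```

move_arm(
  moves=[
    [0,0,0,-0.0015,0.0008,0,0],
    [0,0,0,-0.003,0.0015,0,0],
    [0,0,0,-0.0046,0.0022,0,0],
    [0,0,0,-0.0062,0.0029,0,0],
    [0,0,0,-0.0077,0.0035,0,0],
    [0,0,0,-0.0093,0.0041,0,0],
    [0,0,0,-0.011,0.0046,0,0],
    [0,0,0,-0.0126,0.0051,0,0],
  ],
)

```text
clock: 8.6
position: [0.4841, -0.2037, 0.1827]
ee_rot: [0.811, -0.585, -0.0, -0.0]
ft_force: [-5.0, 4.5, 8.0]
grip_width: 0.223
```

The load is still on the hand beyond the start position, so the pawl is clear. Continuing.

move_arm(
  moves=[
    [0,0,0,-0.0033,0.0009,0,0],
    [0,0,0,-0.0066,0.0016,0,0],
    [0,0,0,-0.01,0.0021,0,0],
    [0,0,0,-0.0133,0.0025,0,0],
    [0,0,0,-0.0167,0.0026,0,0],
    [0,0,0,-0.0202,0.0026,0,0],
  ],
)

```text
clock: 9.2
position: [0.4755, -0.1849, 0.1827]
ee_rot: [0.811, -0.585, -0.0, -0.0]
ft_force: [-2.7, 6.1, 6.8]
grip_width: 0.223
```

move_arm(
  moves=[
    [0,0,0,-0.0034,-0.0002,0,0],
    [0,0,0,-0.0068,-0.0006,0,0],
    [0,0,0,-0.0101,-0.0011,0,0],
    [0,0,0,-0.0135,-0.0018,0,0],
    [0,0,0,-0.0167,-0.0027,0,0],
    [0,0,0,-0.02,-0.0038,0,0],
    [0,0,0,-0.0232,-0.005,0,0],
    [0,0,0,-0.0263,-0.0064,0,0],
    [0,0,0,-0.0293,-0.008,0,0],
    [0,0,0,-0.0322,-0.0097,0,0],
  ],
)

```text
clock: 10.2
position: [0.4754, -0.1508, 0.1828]
ee_rot: [0.811, -0.585, 0.0, -0.001]
ft_force: [-0.0, 5.8, 4.0]
grip_width: 0.219
```

move_arm(
  moves=[
    [0,0,0,-0.0028,-0.0019,0,0],
    [0,0,0,-0.0056,-0.0039,0,0],
    [0,0,0,-0.0082,-0.006,0,0],
    [0,0,0,-0.0107,-0.0083,0,0],
    [0,0,0,-0.0131,-0.0107,0,0],
    [0,0,0,-0.0154,-0.0133,0,0],
    [0,0,0,-0.0175,-0.0159,0,0],
    [0,0,0,-0.0195,-0.0187,0,0],
    [0,0,0,-0.0214,-0.0216,0,0],
    [0,0,0,-0.0231,-0.0245,0,0],
  ],
)

```text
clock: 11.2
position: [0.4921, -0.1217, 0.1829]
ee_rot: [0.811, -0.585, 0.001, -0.001]
ft_force: [4.5, 3.4, 1.9]
grip_width: 0.22
```

```bash
python3 - <<'E'
from h import *
o=manip.get_obs();p=o['position'];print(p,o['ft_force'],np.hypot(*(p[:2]-[.537,-.1675])),np.degrees(np.arctan2(p[1]+.1675,p[0]-.537)))
a=cams.camera('top')[:,:,::-1];b=cams.camera('scene')[:,:,::-1]
c=[cv2.resize(i[v:v+h,u:u+w],(400,300),interpolation=cv2.INTER_CUBIC) for i,u,v,w,h in ((a,250,170,180,135),(b,250,200,140,105))]
cv2.imwrite('pics/p5.png',np.hstack(c))
E
```

```text
[ 0.49211277 -0.12169405  0.18285571] [4.51093956 3.41641409 1.94242778] 0.06413305769756898 134.41961606575643
```

View pics/p5.png

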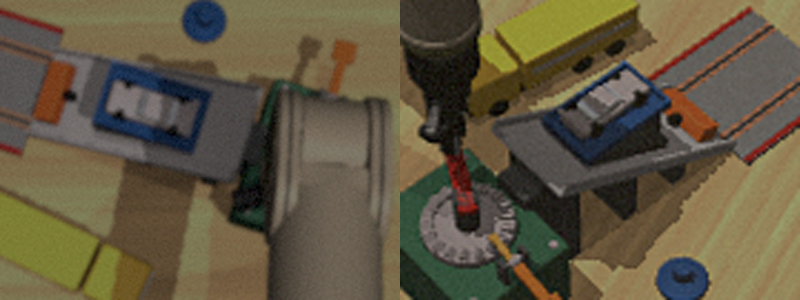

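The trolley has travelled partway and is clear of the hand, the car is seated, and the stud at about (68,96) still has a clear gap. Continuing.

move_arm(
  moves=[
    [0,0,0,-0.0015,-0.003,0,0],
    [0,0,0,-0.0029,-0.0062,0,0],
    [0,0,0,-0.0041,-0.0093,0,0],
    [0,0,0,-0.0051,-0.0126,0,0],
    [0,0,0,-0.006,-0.0159,0,0],
    [0,0,0,-0.0067,-0.0192,0,0],
    [0,0,0,-0.0072,-0.0226,0,0],
    [0,0,0,-0.0076,-0.0259,0,0],
    [0,0,0,-0.0077,-0.0293,0,0],
    [0,0,0,-0.0077,-0.0328,0,0],
  ],
)

```text
clock: 12.3
position: [0.5209, -0.1049, 0.1828]
ee_rot: [0.811, -0.585, 0.001, -0.001]
ft_force: [7.1, 1.0, 2.0]
grip_width: 0.223
```

```bash
python3 - <<'E'
from h import *
o=manip.get_obs();p=o['position'];print(p,o['ft_force'],np.degrees(np.arctan2(p[1]+.1675,p[0]-.537)))
M=R.from_quat(o['ee_rot']).as_matrix()
P=lambda a:np.array([.065*np.cos(np.radians(a)),.065*np.sin(np.radians(a)),0])
t=106.6
for k in range(7):
    print(f'call {k} from {t:.1f}')
    print([[round(float(v),4) for v in (M.T@(P(t-1.5*i)-P(t)))[:2]] for i in range(1,11)]); t-=15
b=cams.camera('scene')[:,:,::-1];a=cams.camera('top')[:,:,::-1]
c=[cv2.resize(i[v:v+h,u:u+w],(400,400),interpolation=cv2.INTER_CUBIC) for i,u,v,w,h in ((a,255,180,80,80),(b,300,205,80,80))]
cv2.imwrite('pics/p6.png',np.hstack(c))
E
```

```text
[ 0.52091614 -0.10485104  0.18284422] [7.09947826 0.97719126 1.96949116] 104.39857338659178
call 0 from 106.6
[[0.0001, -0.0017], [0.0002, -0.0034], [0.0004, -0.0051], [0.0006, -0.0068], [0.0008, -0.0085], [0.0011, -0.0101], [0.0015, -0.0118], [0.0018, -0.0135], [0.0023, -0.0151], [0.0027, -0.0167]]
call 1 from 91.6
[[0.0005, -0.0016], [0.0011, -0.0032], [0.0017, -0.0048], [0.0023, -0.0064], [0.003, -0.008], [0.0037, -0.0095], [0.0045, -0.011], [0.0053, -0.0125], [0.0061, -0.014], [0.007, -0.0155]]
call 2 from 76.6
[[0.0009, -0.0014], [0.0019, -0.0028], [0.0029, -0.0042], [0.0039, -0.0056], [0.0049, -0.0069], [0.006, -0.0082], [0.0072, -0.0095], [0.0083, -0.0107], [0.0095, -0.012], [0.0107, -0.0131]]
call 3 from 61.6
[[0.0013, -0.0011], [0.0025, -0.0023], [0.0039, -0.0033], [0.0052, -0.0044], [0.0066, -0.0054], [0.008, -0.0064], [0.0094, -0.0073], [0.0108, -0.0082], [0.0123, -0.0091], [0.0138, -0.0099]]
call 4 from 46.6
[[0.0015, -0.0008], [0.003, -0.0015], [0.0046, -0.0022], [0.0062, -0.0029], [0.0077, -0.0035], [0.0093, -0.0041], [0.011, -0.0046], [0.0126, -0.0051], [0.0142, -0.0056], [0.0159, -0.006]]
call 5 from 31.6
[[0.0017, -0.0004], [0.0033, -0.0007], [0.005, -0.001], [0.0067, -0.0012], [0.0084, -0.0014], [0.0101, -0.0016], [0.0118, -0.0017], [0.0135, -0.0017], [0.0152, -0.0017], [0.0169, -0.0017]]
call 6 from 16.6
[[0.0017, 0.0001], [0.0034, 0.0002], [0.0051, 0.0004], [0.0068, 0.0006], [0.0085, 0.0008], [0.0101, 0.0011], [0.0118, 0.0015], [0.0135, 0.0018], [0.0151, 0.0023], [0.0167, 0.0027]]
```

View pics/p6.png

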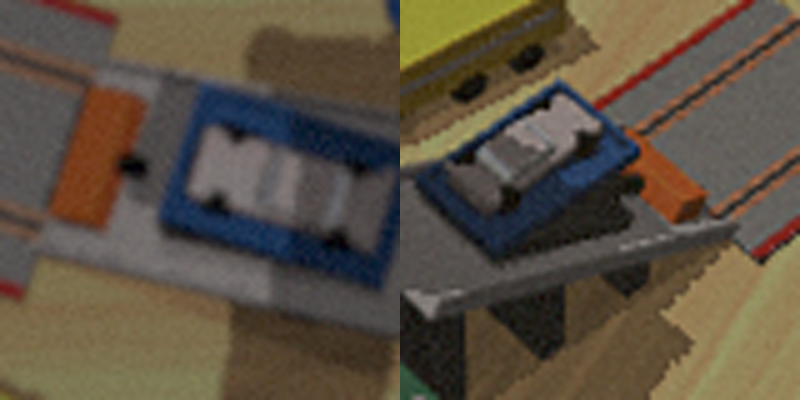

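The gap is closing: the stud tip is near (133,162), close to the grey sole's edge. From here I'll take small steps and watch the force.

move_arm(
  moves=[
    [0,0,0,0.0001,-0.0017,0,0],
    [0,0,0,0.0002,-0.0034,0,0],
    [0,0,0,0.0004,-0.0051,0,0],
    [0,0,0,0.0006,-0.0068,0,0],
    [0,0,0,0.0007,-0.0076,0,0],
    [0,0,0,0.0008,-0.0085,0,0],
  ],
)

```text
clock: 13.0
position: [0.5292, -0.1032, 0.1829]
ee_rot: [0.811, -0.585, 0.001, -0.001]
ft_force: [6.5, 0.5, 0.3]
grip_width: 0.222
```

move_arm(
  moves=[
    [0,0,0,0.0001,-0.0008,0,0],
    [0,0,0,0.0003,-0.0016,0,0],
    [0,0,0,0.0005,-0.0025,0,0],
    [0,0,0,0.0007,-0.0033,0,0],
  ],
)

```text
clock: 13.4
position: [0.5325, -0.1028, 0.1829]
ee_rot: [0.811, -0.585, 0.001, -0.001]
ft_force: [5.8, 1.2, 0.9]
grip_width: 0.219
```

move_arm(
  moves=[
    [0,0,0,0.0002,-0.0008,0,0],
    [0,0,0,0.0004,-0.0017,0,0],
    [0,0,0,0.0006,-0.0025,0,0],
    [0,0,0,0.0009,-0.0033,0,0],
  ],
)

```text
clock: 13.8
position: [0.536, -0.1026, 0.1829]
ee_rot: [0.811, -0.585, 0.001, -0.001]
ft_force: [7.0, 0.6, 0.8]
grip_width: 0.219
```

```bash
python3 - <<'E'
from h import *
a=cams.camera('top')[:,:,::-1]
c=cv2.resize(a[190:240,265:315],(600,600),interpolation=cv2.INTER_CUBIC)
cv2.imwrite('pics/p7.png',np.clip(c.astype(float)*1.6,0,255))
E
```

```text
[ WARN:0@1.744] global loadsave.cpp:1063 imwrite_ Unsupported depth image for selected encoder is fallbacked to CV_8U.
```

View pics/p7.png

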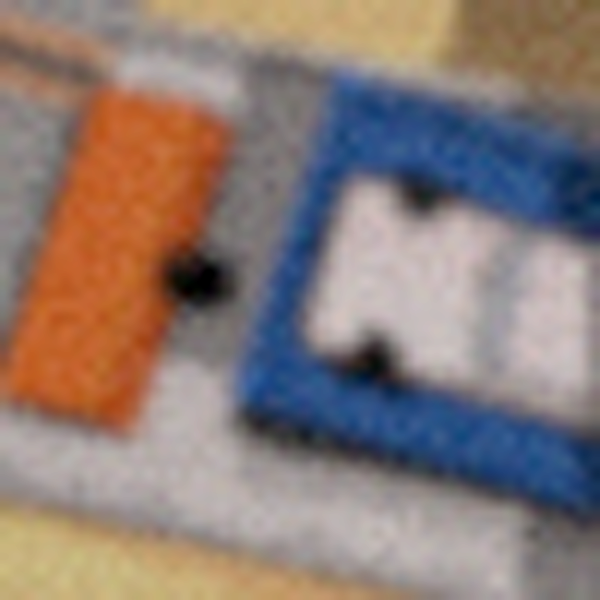

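The grey patch is only shadow. The stud tip is at (232,280) and the deck edge at about (283,265), so there are some 10 mm or more to go. Creeping on.

move_arm(
  moves=[
    [0,0,0,0.0002,-0.0008,0,0],
    [0,0,0,0.0005,-0.0016,0,0],
    [0,0,0,0.0007,-0.0024,0,0],
    [0,0,0,0.001,-0.0032,0,0],
  ],
)

```text
clock: 14.25
position: [0.5393, -0.1026, 0.1829]
ee_rot: [0.811, -0.585, 0.001, -0.001]
ft_force: [5.9, 0.6, 1.3]
grip_width: 0.217
```

move_arm(
  moves=[
    [0,0,0,0.0003,-0.0008,0,0],
    [0,0,0,0.0006,-0.0016,0,0],
    [0,0,0,0.0009,-0.0024,0,0],
    [0,0,0,0.0012,-0.0032,0,0],
  ],
)

```text
clock: 14.65
position: [0.5427, -0.1028, 0.1829]
ee_rot: [0.811, -0.585, 0.001, -0.001]
ft_force: [6.6, 0.7, 1.4]
grip_width: 0.217
```

move_arm(
  moves=[
    [0,0,0,0.0003,-0.0008,0,0],
    [0,0,0,0.0006,-0.0016,0,0],
    [0,0,0,0.001,-0.0024,0,0],
    [0,0,0,0.0013,-0.0031,0,0],
  ],
)

```text
clock: 15.05
position: [0.5461, -0.1031, 0.1829]
ee_rot: [0.811, -0.585, 0.001, -0.001]
ft_force: [6.6, 0.9, 1.0]
grip_width: 0.217
```

move_arm(
  moves=[
    [0,0,0,0.0004,-0.0008,0,0],
    [0,0,0,0.0008,-0.0015,0,0],
    [0,0,0,0.0011,-0.0023,0,0],
    [0,0,0,0.0015,-0.003,0,0],
  ],
)

```text
clock: 15.45
position: [0.5494, -0.1036, 0.1829]
ee_rot: [0.811, -0.585, 0.002, -0.001]
ft_force: [5.5, 1.2, 1.5]
grip_width: 0.225
```

move_arm(
  moves=[
    [0,0,0,0.0004,-0.0008,0,0],
    [0,0,0,0.0008,-0.0015,0,0],
    [0,0,0,0.0012,-0.0023,0,0],
    [0,0,0,0.0017,-0.003,0,0],
  ],
)

```text
clock: 15.85
position: [0.5528, -0.1043, 0.1829]
ee_rot: [0.811, -0.585, 0.002, -0.001]
ft_force: [5.8, 0.9, 1.3]
grip_width: 0.22
```

move_arm(
  moves=[
    [0,0,0,0.0004,-0.0007,0,0],
    [0,0,0,0.0009,-0.0014,0,0],
    [0,0,0,0.0013,-0.0021,0,0],
    [0,0,0,0.0018,-0.0028,0,0],
  ],
)

```text
clock: 16.25
position: [0.5561, -0.1051, 0.1829]
ee_rot: [0.811, -0.585, 0.002, -0.001]
ft_force: [6.2, 1.1, 1.8]
grip_width: 0.221
```

move_arm(
  moves=[
    [0,0,0,0.0005,-0.0007,0,0],
    [0,0,0,0.001,-0.0014,0,0],
    [0,0,0,0.0015,-0.0021,0,0],
    [0,0,0,0.002,-0.0028,0,0],
  ],
)

```text
clock: 16.65
position: [0.5594, -0.1062, 0.1829]
ee_rot: [0.811, -0.585, 0.002, -0.001]
ft_force: [6.8, -0.0, 1.9]
grip_width: 0.224
```

move_arm(
  moves=[
    [0,0,0,0.0005,-0.0007,0,0],
    [0,0,0,0.001,-0.0013,0,0],
    [0,0,0,0.0016,-0.002,0,0],
    [0,0,0,0.0021,-0.0026,0,0],
  ],
)

```text
clock: 17.05
position: [0.5625, -0.1074, 0.183]
ee_rot: [0.811, -0.585, 0.002, -0.001]
ft_force: [6.9, 0.3, 0.9]
grip_width: 0.223
```

move_arm(
  moves=[
    [0,0,0,0.0006,-0.0007,0,0],
    [0,0,0,0.0011,-0.0013,0,0],
    [0,0,0,0.0017,-0.002,0,0],
    [0,0,0,0.0023,-0.0026,0,0],
  ],
)

```text
clock: 17.45
position: [0.5657, -0.1088, 0.1829]
ee_rot: [0.811, -0.585, 0.002, -0.001]
ft_force: [5.7, -0.6, 1.1]
grip_width: 0.22
```

move_arm(
  moves=[
    [0,0,0,0.0006,-0.0006,0,0],
    [0,0,0,0.0012,-0.0012,0,0],
    [0,0,0,0.0018,-0.0018,0,0],
    [0,0,0,0.0024,-0.0025,0,0],
  ],
)

```text
clock: 17.85
position: [0.5688, -0.1103, 0.183]
ee_rot: [0.811, -0.585, 0.002, -0.001]
ft_force: [6.7, -0.7, 1.9]
grip_width: 0.22
```

move_arm(
  moves=[
    [0,0,0,0.0006,-0.0006,0,0],
    [0,0,0,0.0012,-0.0012,0,0],
    [0,0,0,0.0018,-0.0018,0,0],
    [0,0,0,0.0025,-0.0023,0,0],
  ],
)

```text
clock: 18.25
position: [0.5718, -0.1121, 0.183]
ee_rot: [0.811, -0.586, 0.002, -0.001]
ft_force: [7.5, -0.3, 1.0]
grip_width: 0.219
```

move_arm(
  moves=[
    [0,0,0,0.0006,-0.0006,0,0],
    [0,0,0,0.0013,-0.0011,0,0],
    [0,0,0,0.0019,-0.0017,0,0],
    [0,0,0,0.0026,-0.0022,0,0],
  ],
)

```text
clock: 18.65
position: [0.5747, -0.1139, 0.183]
ee_rot: [0.811, -0.586, 0.002, -0.001]
ft_force: [6.8, -0.7, 1.4]
grip_width: 0.221
```

move_arm(
  moves=[
    [0,0,0,0.0007,-0.0005,0,0],
    [0,0,0,0.0013,-0.001,0,0],
    [0,0,0,0.002,-0.0015,0,0],
    [0,0,0,0.0027,-0.002,0,0],
  ],
)

```text
clock: 19.05
position: [0.5767, -0.1153, 0.1828]
ee_rot: [0.811, -0.585, 0.001, -0.001]
ft_force: [2.3, 1.9, 4.6]
grip_width: 0.218
```

The pull has dropped to about 0.7 N along the tangent, so it's on the stud. I'll hold to confirm it has settled.

move_arm(
  moves=[
    [0,0,0,0.0002,-0.0002,0,0],
    [0,0,0,0.0002,-0.0002,0,0],
    [0,0,0,0.0002,-0.0002,0,0],
  ],
)

```text
clock: 19.35
position: [0.5767, -0.1153, 0.1828]
ee_rot: [0.811, -0.585, 0.001, -0.0]
ft_force: [2.8, 2.6, 5.4]
grip_width: 0.218
```

```bash
python3 - <<'E'
from h import *
o=manip.get_obs();print(o['position'],o['ft_force'])
a=cams.camera('top')[:,:,::-1];b=cams.camera('scene')[:,:,::-1]
c=[cv2.resize(i[v:v+h,u:u+w],(400,400),interpolation=cv2.INTER_CUBIC) for i,u,v,w,h in ((a,260,170,160,160),(b,250,200,120,120))]
cv2.imwrite('pics/p8.png',np.clip(np.hstack(c)*1.4,0,255).astype('uint8'))
E
```

```text
[ 0.57668967 -0.11526481  0.18283793] [2.81704464 2.55707505 5.42913951]
```

View pics/p8.png

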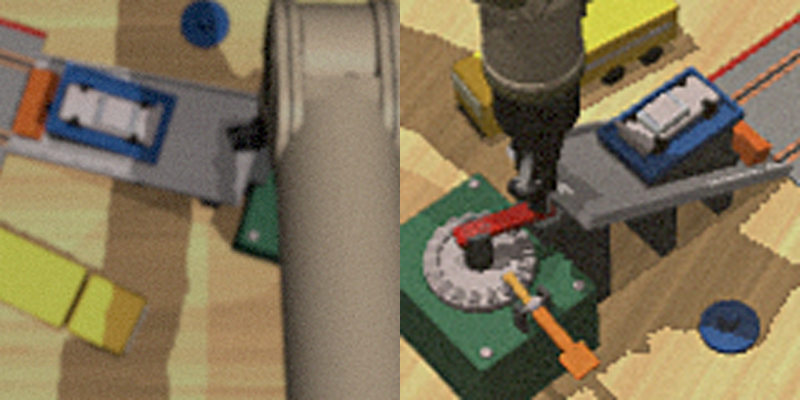

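The trolley sits at the bumper with the car seated and the lever down, and the pull is gone (about 0.7 N, no further travel). I'll open slightly and lift straight up.

move_arm(
  moves=[
    [0,0,0,0,0,0,0.022],
    [0,0,0,0,0,0,0.026],
    [0,0,0,0,0,0,0.03],
    [0,0,0,0,0,0,0.034],
    [0,0,0,0,0,0,0.034],
  ],
)

```text
clock: 19.95
position: [0.5759, -0.1158, 0.1821]
ee_rot: [0.811, -0.586, -0.0, 0.0]
ft_force: [-0.3, -0.0, -0.2]
grip_width: 0.394
```

move_arm(
  moves=[
    [0,0,0,0,0,-0.01,0.034],
    [0,0,0,0,0,-0.025,0.034],
    [0,0,0,0,0,-0.045,0.034],
    [0,0,0,0,0,-0.07,0.034],
    [0,0,0,0,0,-0.1,0.034],
    [0,0,0,0,0,-0.13,0.034],
    [0,0,0,0,0,-0.15,0.034],
    [0,0,0,0,0,-0.16,0.034],
    [0,0,0,0,0,-0.16,0.034],
  ],
)

```text
clock: 20.85
position: [0.5766, -0.1156, 0.3443]
ee_rot: [0.811, -0.585, 0.001, -0.001]
ft_force: [0.7, -0.1, -1.0]
grip_width: 0.403
```

move_arm(
  moves=[
    [0,0,0,0.01,0.005,0,0.034],
    [0,0,0,0.035,0.015,0,0.034],
    [0,0,0,0.07,0.03,0,0.034],
    [0,0,0,0.11,0.045,0,0.034],
    [0,0,0,0.15,0.06,0,0.034],
    [0,0,0,0.18,0.07,0,0.034],
    [0,0,0,0.19,0.075,0,0.034],
    [0,0,0,0.19,0.075,0,0.034],
    [0,0,0,0.19,0.075,0,0.034],
  ],
)

```text
clock: 21.75
position: [0.5647, -0.3184, 0.3417]
ee_rot: [0.811, -0.585, -0.001, -0.0]
ft_force: [0.7, -0.4, -0.1]
grip_width: 0.397
```

```bash
python3 - <<'E'
from h import *
o=manip.get_obs();print(o['clock'],o['position'],o['ft_force'])
a=cams.camera('top')[:,:,::-1];b=cams.camera('scene')[:,:,::-1]
c=[cv2.resize(i[v:v+h,u:u+w],(400,400),interpolation=cv2.INTER_CUBIC) for i,u,v,w,h in ((a,260,170,180,180),(b,230,200,140,140))]
cv2.imwrite('pics/p9.png',np.clip(np.hstack(c)*1.4,0,255).astype('uint8'))
E
```

```text
21.75 [ 0.56471264 -0.31844412  0.34170042] [ 0.6862988  -0.36872471 -0.09539959]
```

View pics/p9.png

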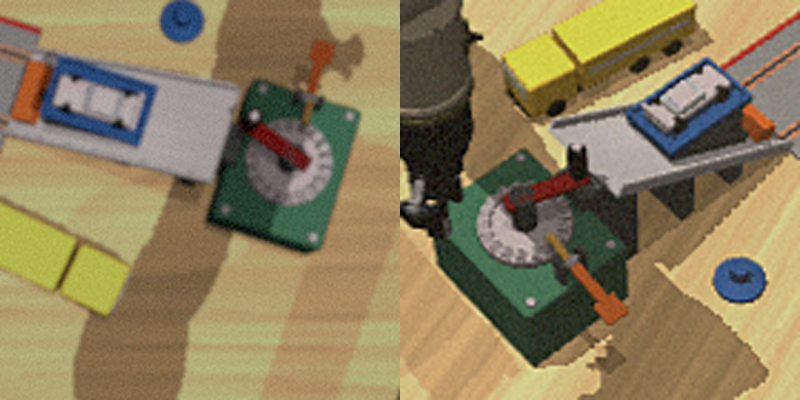

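The trolley rests at the bumper with the car on it, the lever is down and the crank stays where I left it (handle at about (254,117)). Handing in.

```bash
python3 - <<'E'
from h import *
print(at('top',(260+254*.45,170+117*.45),.219))
print(manip.hand_in())
E
```

```text
[ 0.57457557 -0.11627173  0.219     ]
the job is handed in; nothing more can be done
None
```

The trolley is resting on the bumper's stud with the car still on it and the lever down. The job was handed in at about 21.8 s of the 61 s allowed.

- **Lever:** I pushed the pad down to its hard stop, with a reading of 13 N at the stop. The last picture shows it still down.
- **Pawl:** I gripped the handle and wound up about 6 mm. The pawl came clear, because the load stayed on the hand when I turned back past the start position.
- **Descent:** I let the crank back with the trolley at about 15 to 20 mm/s, slowing to about 4 mm/s for the last 27 mm or so.
- **Contact:** After about 94 mm of travel the pull on the hand fell from about 6 N to 0.7 N and the handle stopped advancing. I stopped there and let go.
- **After release:** The wrist force was near zero. Measured in the last picture, the handle was within about 2.5 mm of where I let go, which is about the calibration error. The lorry and the blue figure base look undisturbed in the last crop; I did not re-check the other loose items, but the arm went nowhere near them at table height.

The stud force could not be measured directly. I judged it only from the crank's pull dying away. No checks failed or disagreed.

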